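# Scan in the block heater, then hold its sprung lid open for loading

## Robot

A 7-joint arm with a two-finger parallel gripper is mounted at the origin on the work surface. World frame = base frame: x ahead of the robot, y to its left, z up, the work surface at z = 0. Lengths are in mm, angles in rad, forces in N, time in s.
With the tool pointing down it reaches from about 400 to 875 mm from the base axis. Payload 4.4 kg.
Tool frame: the origin (TCP) lies midway between the tips of the shut fingers; the grasp point (between the pads) lies 19 mm behind it (ctrl.grip_point_offset is the distance from the TCP to the grasp point, in mm); z points along the fingers, y is the line along which they close (so a half turn about z gives the same grasp; the last joint's range is limited). The gripper opens to 85 mm and grips with 20 to 120 N. Pads are 22 mm wide; open, the fingers measure 114 mm over their backs; the gripper's body (76 mm by 85 mm) begins 54 mm behind the grasp point. The pads swing forward as they close: fully open they stand 13 mm farther back than shut.
Start: joints at [1.122, 0.628, 0.038, 1.517, -0.027, 0.996, -0.02], TCP at [242.816, -602.958, 231.313] pointing down, gripper open.
Joint ranges: [-3.06, 3.06], [-0.37, 2.12], [-1.25, 1.32], [0.18, 2.47], [-1.1, 4.24], [0.23, 1.98], [-2.94, 2.94]. Speed limits (rad/s): [2.57, 2.57, 3.14, 3.14, 3.14, 3.14, 3.14].

## Interface

Orientations are given as [roll, pitch, yaw] about the fixed x, y, z axes, in that order (R = Rz(yaw) Ry(pitch) Rx(roll)).
In Python, from cell import ctrl, eyes, order gives the robot as it stands (ctrl), with the cameras (eyes) and the job (order).
- The arm moves only by the tool nudge_tcp, called after "Emit:" as name(argument=value, ...), one argument or row to a line, values as JSON. Schema: {"type":"object","properties":{"steps":{"type":"array","items":{"type":"array","items":{"type":"array","items":{"type":"number"},"minItems":7,"maxItems":7},"minItems":1,"maxItems":12},"minItems":1,"maxItems":1},"only":{"type":"string"},"quiet":{"type":"boolean"},"lines":{"type":"string"}},"required":["steps"],"additionalProperties":false}. steps is a list that holds a single list of rows (three levels of brackets), with 1 to 12 rows, each of 7 numbers: dx, dy, dz in mm, then a rotation vector rx, ry, rz in rad, then the finger opening in mm; each row shifts and turns the commanded pose from where the row before left it, along the tool's axes as they then stand; what a row does not reach is not made up. A row lasts 1/10 s, in which the tool goes at most 50 mm and 0.15 rad, less where a joint would pass 70% of its speed; a pose out of reach is approached as far as the arm can. The fingers move at their own pace and stop on an object; the grip force is fixed at half the most. Time passes only in rows, so rows that do not move let the fingers close. The tool returns the time, the measured TCP pose, the force, the opening and the grip force at its end. only (a regular expression) keeps the lines of the reply that match it, lines (a string "A,B") keeps lines A to B, and quiet returns only ok. Input that does not fit is refused with a message, and nothing moves.
- ctrl.read_state(): the state, without advancing time (a new reading comes with each control period).
- eyes.get_image(name): name is "scene" or "top" or "wrist"; returns the picture (480x640x3 uint8, blue, green, red); there is no depth.
- eyes.calibration(name): a dict with "fx", "fy", "cx", "cy" (pixels), "rvec" (rotation vector, rad) and "tvec" (3), from world to camera coordinates, as OpenCV has them; the wrist camera has in their place "hand_eye" (4x4, takes a point from camera to tool coordinates, whose origin is the TCP and whose axes are the flange's). Camera axes: x right, y down, z forward; pixel columns grow to the right and rows downward; lengths in mm; the calibration is good to about 2 mm. A picture is of the moment at which its call begins: read the wrist's pose just before it. calibration takes no time and is no camera call.
- order.finish_job(): hands the job in; it is judged then, once.
The state is a dict: "clock": time; "qpos": joint angles; "qd": joint speeds; "tau": joint torques, N m; "eef_pos": TCP position; "tool_rot": TCP orientation; "force": force on the tool from outside, world axes, zero at the start; "torque": the same for the moment, N m; "width": finger opening in mm; "gripper_force": force on a finger pad.
Only numpy, scipy, OpenCV 4.12 (cv2) and the standard library are available. Lean on these libraries where they do the work, as an engineer would, in place of code of your own. Each camera call takes 0.05 s, during which the arm holds its last target. There are 200 camera calls.

## Task

Check in the block heater: pick up the hand scanner, hold it off the table with its window pointing straight at the middle of the barcode label on the heater's sloping front, about 10 cm away, steady for at least one second, then lay it back flat on the middle of its rubber mat, as it lay before, and let go. Then take the steel handle of the heater's lid, which falls shut on its own, raise the lid and hold it still at 45 degrees open so that a colleague can load the tubes; finish while still holding the lid at that angle. Leave the tip box, the bottle and the mouse where they are.

Things in the scene. Friction and masses are not known exactly. Their poses are not given: they have to be found in the camera images.
- heater: grey bench-top block heater, fixed to the bench, 260 mm deep (its x), 240 wide (its y), 120 tall plus lid. Origin: centre of its underside, on the bench. Its -x side is the front, with a console sloping back 30 degrees from vertical (display, label, two buttons); the lid is hinged along its back (+x) edge. Position and turn on the bench vary.
- label: white barcode label with black bars, 36 x 64 mm, stuck on the middle of the heater's sloping console. Origin: its centre, 107 mm in front (-x) of the heater's origin and 80 mm above the bench. z points out of the label: to the heater's front and 30 degrees above level; y is level along the row of bars (64 mm), x up the slope (36 mm).
- lid (a joint): opening angle of the heater's lid in radians: 0 shut, 0.785 = 45 degrees open, stop at 1.4. White plastic lid 209 x 240 x 20 mm, about 0.4 kg (varies), with a closing spring: let go, it falls shut at once from any angle; about 3 to 6 N at the handle holds it.
- lid_handle (a point): middle of the lid's steel handle: a level round bar 12 mm thick, 110 long, parallel to the hinge (the heater's y), a leg at either end; bar centre 35 mm above the lid's top face, 34 mm in from its front edge. Lid shut: 175 mm in front of the hinge line, 175.5 mm above the bench, axes as the heater's. Moves and turns with the lid.
- lid_hinge (a point): point on the hinge line of the lid, at the middle of its width: 125 mm behind (+x) the heater's origin, 120 mm above the bench. The lid turns about the heater's y axis; opening lifts its front edge up and back towards +x.
- scanner: grey hand-held barcode scanner, 0.16 kg, lying on its mat: a straight grip 125 mm long, 30 wide, 28 tall, from x = -90 to +35 mm, then a head 45 long, 46 wide, 36 tall, up to x = +75 mm, with the black window in its end. Origin: underside, on the centre line, close to the centre of mass. x points along the scanner out through the window (the line of sight), z up.
- scanner_window (a point): centre of the scanner's window, 75 mm ahead of its origin along x and 18 mm above its underside; same axes as the scanner. It looks along +x.
- mat: black rubber mat where the scanner lives, 220 (x) x 140 (y) x 4 mm, fixed to the bench. Origin: centre of its underside. Position and turn vary.
- tip_box: bystander: blue pipette-tip box with a clear lid, 120 x 85 x 65 mm, loose. Origin: centre of its underside.
- reagent_bottle: bystander: white bottle with a blue cap, 56 mm in diameter, 110 tall, loose. Origin: centre of its underside.
- mouse: bystander: black computer mouse, 100 x 60 x 32 mm, loose. Origin: centre of its underside.

How it is judged (in metres and radians):
On the way, in this order (a step that is already met when the one before it is completed fails the run):
1. the scanner, held off the bench, looks at the label from 50 to 150 mm, the label's centre within 20 mm of its line of sight and faced within 46 degrees, steadily for 0.8 s (x of label in the frame of scanner_window between 0.05 and 0.15 m and y of label in the frame of scanner_window between -0.02 and 0.02 m and z of label in the frame of scanner_window between -0.02 and 0.02 m and angle between the x axis of scanner and the z axis of label, either way round below 0.8 rad and height (world z) of scanner above 0.02 m and linear speed of scanner below 0.05 m/s and contact force between the fingers and scanner above 1 N and value of joint lid below 0.1 rad), for 0.8 s.
2. the scanner lies flat on its mat again, let go (horizontal distance between scanner and mat below 0.07 m and height (world z) of scanner between 0 and 0.01 m and angle between scanner's own z axis and vertical below 0.15 rad and linear speed of scanner below 0.03 m/s and contact force between the fingers and scanner below 0.1 N), for 0.2 s.
3. the lid is held still by the fingers at 45 degrees (value of joint lid between 0.698 and 0.873 rad and velocity of joint lid between -0.08 and 0.08 rad/s and contact force between the fingers and heater above 1 N), for 0.3 s.
At the end, for the whole second after the job is handed in: The fingers hold the lid still at 45 degrees (within 5), pressing with over 1 N, nothing else carrying it; the scanner lies flat, at rest and untouched, its origin within 70 mm of the mat's centre; tip box, bottle and mouse are within 20 mm of their starts (all of step 2 and all of step 3 and contact force between each of scanner, tip_box, reagent_bottle, mouse and heater below 0.1 N and distance of each of tip_box, reagent_bottle, mouse from where it was at the start of the episode below 0.02 m); the arm keeps its last pose, push and grip.
It fails at once if a bystander is pushed more than 20 mm (distance of any of tip_box, reagent_bottle, mouse from where it was at the start of the episode above 0.02 m).
It also fails if it takes over 61 s, if anything falls off the work surface, if the arm or the gripper's body presses on something with over 40 N, if the wrist force passes 120 N, or if a joint passes its speed limit or range.

## Working session

There is one attempt and no reset: what is moved stays moved. The work goes in short steps, Python scripts to look and compute and a tool call to move; the robot and the scene stay as the last step left them, time stands still between calls to the robot, and variables do not carry over. Pictures are saved under pics/ and viewed, at most 10 in all, crops included, and the job is handed in when it is done.

```bash
ls; mkdir -p pics; python3 - <<'E'
from cell import ctrl, eyes, order
import cv2
for n in("scene","top"):
    cv2.imwrite(f"pics/{n}0.png",eyes.get_image(n)); print(n,eyes.calibration(n))
print(eyes.calibration("wrist"))
print(ctrl.read_state(),ctrl.grip_point_offset)
E
```

```text
cell.py
pics
scene {'fx': 438.58026981775095, 'fy': 438.58026981775095, 'cx': 317.5606851341973, 'cy': 245.11394936032005, 'rvec': array([ 1.71284272,  2.14191026, -0.59329727]), 'tvec': array([  97.81404985, -423.33763623, 1274.1988668 ])}
top {'fx': 554.6035417324192, 'fy': 554.6035417324192, 'cx': 319.31455326331997, 'cy': 247.40821110406918, 'rvec': array([ 2.13776291, -2.14264049,  0.20110366]), 'tvec': array([  20.36820928,  588.80600093, 1284.53255297])}
{'fx': 370.0653564651782, 'fy': 370.0653564651782, 'cx': 317.5197025482813, 'cy': 242.68522076927178, 'hand_eye': array([[-3.21242491e-04, -9.65387336e-01, -2.60820221e-01,
         6.56364152e+01],
       [ 9.99999886e-01, -4.02246739e-04,  2.57194219e-04,
        -9.02697156e-02],
       [-3.53206125e-04, -2.60820109e-01,  9.65387355e-01,
        -1.42564076e+02],
       [ 0.00000000e+00,  0.00000000e+00,  0.00000000e+00,
         1.00000000e+00]])}
{'clock': 0.1, 'qpos': array([ 1.12218232,  0.62920605,  0.03848127,  1.51822772, -0.02699334,
        0.99634862, -0.02001533]), 'qd': array([ 0.00014035, -0.00138841,  0.00123989, -0.00315814, -0.00033461,
        0.0012369 ,  0.00105975]), 'tau': array([ 4.30049040e-03, -5.64526105e+01,  1.23092070e+00, -1.93971276e+01,
        1.12853866e-02,  5.46235489e-03,  4.72638317e-05]), 'eef_pos': array([ 242.59839682, -602.43844032,  230.52545947]), 'tool_rot': array([-3.13992230e+00,  4.07798541e-05,  3.82773701e-01]), 'force': array([ 0.35150351,  0.10795663, -0.10839065]), 'torque': array([-0.02559724,  0.00015925, -0.02181698]), 'gripper_force': 0.0, 'width': 85.37962743877362} 18.700000000000003
```

View pics/top0.png

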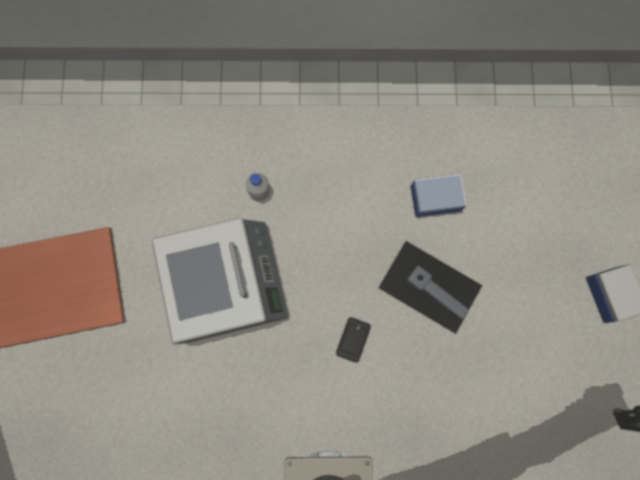

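View pics/scene0.png

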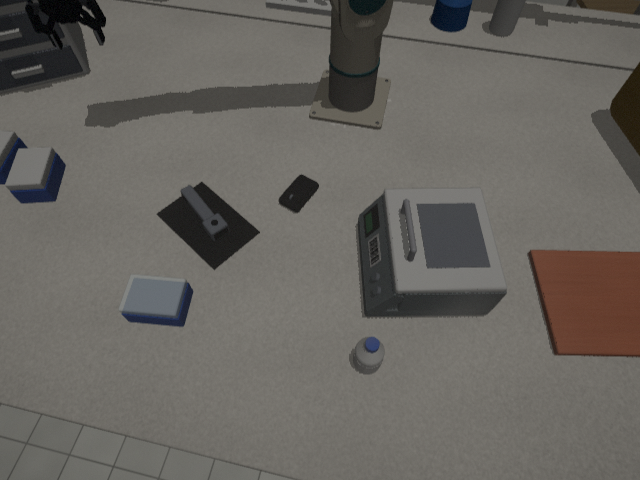

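The top view shows the heater at about (215,280) with its front facing right. The mat is at (430,287), and the scanner's head is at (420,278) with its tail at (465,312). The mouse is at (353,340), the bottle at (258,187) and the tip box at (440,195). Next I'll measure these.

```bash
cat > h.py <<'E'
from cell import ctrl, eyes, order
import cv2, numpy as np
from scipy.spatial.transform import Rotation as R
def cam(n):
    c=eyes.calibration(n); K=np.array([[c['fx'],0,c['cx']],[0,c['fy'],c['cy']],[0,0,1]])
    if 'rvec' in c:
        Rm=cv2.Rodrigues(c['rvec'])[0]; return K,Rm,np.array(c['tvec']).ravel()
    s=ctrl.read_state(); T=np.eye(4); T[:3,:3]=R.from_euler('xyz',s['tool_rot']).as_matrix(); T[:3,3]=s['eef_pos']
    W=np.linalg.inv(T@c['hand_eye']); return K,W[:3,:3],W[:3,3]
def plane(px,z,cm):
    K,Rm,t=cm; px=np.atleast_2d(np.asarray(px,float)); d=np.c_[px,np.ones(len(px))]@np.linalg.inv(K).T@Rm; C=-Rm.T@t
    return C+d*((z-C[2])/d[:,2])[:,None]
def proj(P,cm):
    K,Rm,t=cm; p=(np.atleast_2d(P)@Rm.T+t)@K.T; return p[:,:2]/p[:,2:]
def rect(mask):
    cs=cv2.findContours(mask.astype(np.uint8),cv2.RETR_EXTERNAL,cv2.CHAIN_APPROX_NONE)[0]
    c=max(cs,key=cv2.contourArea); return c[:,0,:]
def wrect(px,z,cm):
    w=plane(px,z,cm)[:,:2].astype(np.float32); return cv2.minAreaRect(w)
E
python3 - <<'E'
from h import *
for n,roi,lroi in (("top",(370,235,490,340),(145,210,300,350)),("scene",(150,175,265,275),(350,180,510,320))):
    im=cv2.imread(f"pics/{n}0.png"); cm=cam(n); g=im.max(2); 
    def sub(m,r):
        o=np.zeros_like(m); o[r[1]:r[3],r[0]:r[2]]=m[r[1]:r[3],r[0]:r[2]]; return o
    dark=sub(g<60,roi); c=rect(cv2.morphologyEx(dark.astype(np.uint8),cv2.MORPH_CLOSE,np.ones((9,9))))
    hull=cv2.convexHull(c); print(n,"mat",wrect(hull[:,0],4,cm))
    ins=np.zeros(g.shape,np.uint8); cv2.drawContours(ins,[hull],-1,1,-1); ins=cv2.erode(ins,np.ones((5,5)))
    sc=(ins>0)&(g>62); sc=cv2.morphologyEx(sc.astype(np.uint8),cv2.MORPH_OPEN,np.ones((3,3))); c=rect(sc); print(" scanner",wrect(c,32,cm),c.min(0),c.max(0))
    wh=sub(g>(150 if n=="top" else 140),lroi); c=rect(cv2.morphologyEx(wh.astype(np.uint8),cv2.MORPH_OPEN,np.ones((5,5)))); print(" lid",wrect(c,140,cm))
im=cv2.imread("pics/top0.png")
a=cv2.resize(im[210:350,145:300],None,fx=2.5,fy=2.5,interpolation=cv2.INTER_CUBIC);b=cv2.resize(im[210:350,370:490],None,fx=2.5,fy=2.5,interpolation=cv2.INTER_CUBIC)
cv2.imwrite("pics/crop.png",np.hstack([a,b]))
E
```

```text
top mat ((499.212646484375, -254.9525146484375), (211.3922119140625, 131.1793975830078), 58.99215316772461)
 scanner ((484.9376220703125, -266.6383056640625), (156.3154754638672, 49.021759033203125), 52.37961196899414) [407 265] [465 316]
 lid ((504.42816162109375, 239.57826232910156), (309.95513916015625, 347.9071350097656), 0.021190568804740906)
scene mat ((499.8891906738281, -261.4969787597656), (228.958251953125, 138.80154418945312), 58.800209045410156)
 scanner ((485.524169921875, -265.6576232910156), (140.41842651367188, 41.9358024597168), 50.395076751708984) [185 190] [225 233]Traceback (most recent call last):
  File "<stdin>", line 10, in <module>
  File "h.py", line 17, in rect
    c=max(cs,key=cv2.contourArea); return c[:,0,:]
ValueError: max() iterable argument is empty
```

```bash
python3 - <<'E'
from h import *
im=cv2.imread("pics/top0.png"); hsv=cv2.cvtColor(im,cv2.COLOR_BGR2HSV)
for p in ((165,250),(240,320),(200,280),(130,200),(300,300),(430,282),(455,305),(405,300)): print(p,im[p[1],p[0]],hsv[p[1],p[0]])
a=cv2.resize(im[210:350,145:300],None,fx=2.8,fy=2.8,interpolation=cv2.INTER_CUBIC);b=cv2.resize(im[210:350,370:490],None,fx=2.8,fy=2.8,interpolation=cv2.INTER_CUBIC)
cv2.imwrite("pics/crop.png",np.clip(np.hstack([a,b])*1.3,0,255).astype(np.uint8))
E
```

```text
(165, 250) [174 181 182] [ 26  11 182]
(240, 320) [179 185 184] [ 35   8 185]
(200, 280) [118 115 113] [108  11 118]
(130, 200) [148 158 161] [ 23  21 161]
(300, 300) [152 163 166] [ 24  22 166]
(430, 282) [104 101  99] [108  12 104]
(455, 305) [107 105 102] [102  12 107]
(405, 300) [49 51 52] [20 15 52]
```

View pics/crop.png

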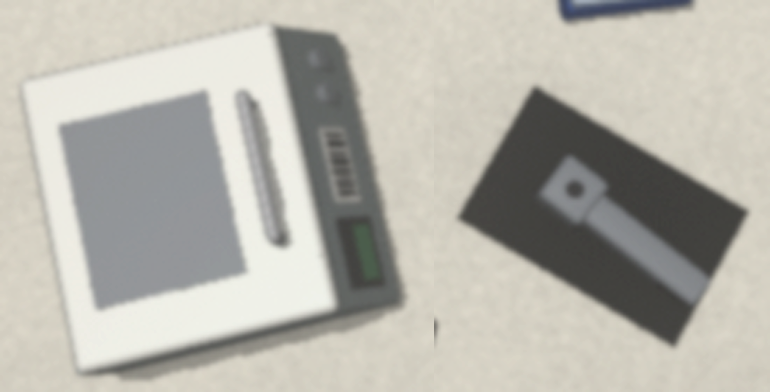

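The crop shows the lid with its handle bar running from (243,95) to (281,243). The label is at about (341,165) and the scanner's head centre at (574,189), with its tail just past the mat edge at (700,290).

```bash
python3 - <<'E'
from h import *
im=cv2.imread("pics/top0.png"); cm=cam("top"); hsv=cv2.cvtColor(im,cv2.COLOR_BGR2HSV); H,S,V=cv2.split(hsv)
def sub(m,r):
    o=np.zeros_like(m); o[r[1]:r[3],r[0]:r[2]]=m[r[1]:r[3],r[0]:r[2]]; return o
l=sub((S<17)&(V>168),(145,210,300,350)).astype(np.uint8); l=cv2.morphologyEx(l,cv2.MORPH_OPEN,np.ones((5,5)))
r=wrect(rect(l),140,cm); print("lid",r); 
s=sub((H>90)&(H<125)&(V>75)&(V<130),(375,240,490,340)).astype(np.uint8); s=cv2.morphologyEx(s,cv2.MORPH_CLOSE,np.ones((5,5))); c=rect(s)
f=np.zeros_like(s); cv2.drawContours(f,[c],-1,1,-1)
ys,xs=np.nonzero(f); w=plane(np.c_[xs,ys],34,cm)[:,:2]
m=w.mean(0); e=np.linalg.svd(w-m,full_matrices=False)[2][0]; e*=np.sign(e[1]); print("sc ang",np.degrees(np.arctan2(e[1],e[0])))
n=np.array([-e[1],e[0]]); a=w@e; b=w@n
gsel=a<a.min()+110; ctr=[(A,b[(abs(a-A)<6)].mean(),np.ptp(b[abs(a-A)<6])) for A in np.arange(a.min()+10,a.max()-4,12)]; print(np.round(ctr,1))
k=np.polyfit([q[0] for q in ctr],[q[1] for q in ctr],1); print("slope",k, "a range",a.min(),a.max())
print("front mid world", e*a.max()+n*np.polyval(k,a.max()), "origin est", e*(a.max()-75)+n*np.polyval(k,a.max()-75),e*(a.min()+90)+n*np.polyval(k,a.min()+90))
o=np.array([145,210]); q=plane(np.array([[243,95],[281,243]])/2.8+o,175.5,cm); print("handle",q,q.mean(0))
print("label",plane(np.array([[341,165]])/2.8+o,80,cm))
# other objects
print("mouse",plane([[353,340]],15,cm),"bottle",plane([[257,180]],110,cm),"tip",plane([[440,192]],65,cm))
E
```

```text
lid ((503.86053466796875, 268.8271484375), (230.99827575683594, 199.70925903320312), 13.72907829284668)
sc ang 50.10648160562964
[[  32.6 -541.    27.1]
 [  44.6 -540.5   27.6]
 [  56.6 -540.7   28.4]
 [  68.6 -540.5   28. ]
 [  80.6 -540.2   28. ]
 [  92.6 -539.7   28.4]
 [ 104.6 -539.8   28.4]
 [ 116.6 -539.6   28.1]
 [ 128.6 -539.2   28.1]
 [ 140.6 -541.2   42. ]
 [ 152.6 -540.7   44.7]
 [ 164.6 -540.3   44.4]
 [ 176.6 -540.5   42.8]]
slope [ 1.35871037e-03 -5.40437672e+02] a range 22.64455441570485 182.70949031698015
front mid world [ 531.63677407 -206.27581194] origin est [ 483.61274498 -263.88399725] [ 486.77276714 -260.09332942]
handle [[575.11375451 211.46312859 175.5       ]
 [460.22815188 179.86551475 175.5       ]] [517.67095319 195.66432167 175.5       ]
label [[532.87762813 142.27501737  80.        ]]
mouse [[368.94960343 -61.74456908  15.        ]] bottle [[738.8062563  165.39750079 110.        ]] tip [[ 722.66664305 -274.52950153   65.        ]]
```

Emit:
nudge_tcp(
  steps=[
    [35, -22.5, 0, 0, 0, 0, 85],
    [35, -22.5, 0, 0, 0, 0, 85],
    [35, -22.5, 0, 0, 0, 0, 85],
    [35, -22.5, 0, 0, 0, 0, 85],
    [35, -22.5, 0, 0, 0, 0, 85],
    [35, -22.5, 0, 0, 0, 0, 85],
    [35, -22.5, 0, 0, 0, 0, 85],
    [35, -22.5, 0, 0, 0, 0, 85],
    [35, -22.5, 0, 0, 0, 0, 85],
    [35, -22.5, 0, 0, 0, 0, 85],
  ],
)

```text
refused: steps: the value is too long (schema: maxItems 1). Nothing was moved.
```

The call was refused and nothing moved: it wants a list holding one list of rows, three levels of brackets. Same move again in that form.

Emit:
nudge_tcp(
  steps=[
    [[35, -22.5, 0, 0, 0, 0, 85], [35, -22.5, 0, 0, 0, 0, 85], [35, -22.5, 0, 0, 0, 0, 85], [35, -22.5, 0, 0, 0, 0, 85], [35, -22.5, 0, 0, 0, 0, 85], [35, -22.5, 0, 0, 0, 0, 85], [35, -22.5, 0, 0, 0, 0, 85], [35, -22.5, 0, 0, 0, 0, 85], [35, -22.5, 0, 0, 0, 0, 85], [35, -22.5, 0, 0, 0, 0, 85]],
  ],
)

```text
clock: 1.1
eef_pos: [484.0, -261.9, 231.1]
tool_rot: [-3.141, 0.0, 0.383]
force: [0.2, -0.5, -0.5]
width: 85.0
gripper_force: 0.0
```

Emit:
nudge_tcp(
  steps=[
    [[0, 0, 0, 0, 0, -0.125, 85], [0, 0, 0, 0, 0, -0.125, 85], [0, 0, 0, 0, 0, -0.125, 85], [0, 0, 0, 0, 0, -0.125, 85], [0, 0, 0, 0, 0, 0, 85], [0, 0, 0, 0, 0, 0, 85]],
  ],
)

```text
clock: 1.7
eef_pos: [483.2, -263.6, 231.1]
tool_rot: [-3.141, -0.0, 0.88]
force: [0.3, -0.4, 0.5]
width: 84.9
gripper_force: 0.0
```

```bash
cat >> h.py <<'E'
def want(p,ypr):
    s=ctrl.read_state(); A=R.from_euler('xyz',s['tool_rot']); B=R.from_euler('xyz',ypr)
    print("at",np.round(s['eef_pos'],1),np.round(s['tool_rot'],3),"go tool",np.round(A.inv().apply(np.array(p)-s['eef_pos']),1),"rot",np.round((A.inv()*B).as_rotvec(),3))
E
python3 - <<'E'
from h import *
im=eyes.get_image("wrist"); cv2.imwrite("pics/w1.png",im)
E
```

```text
(no output)
```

View pics/w1.png

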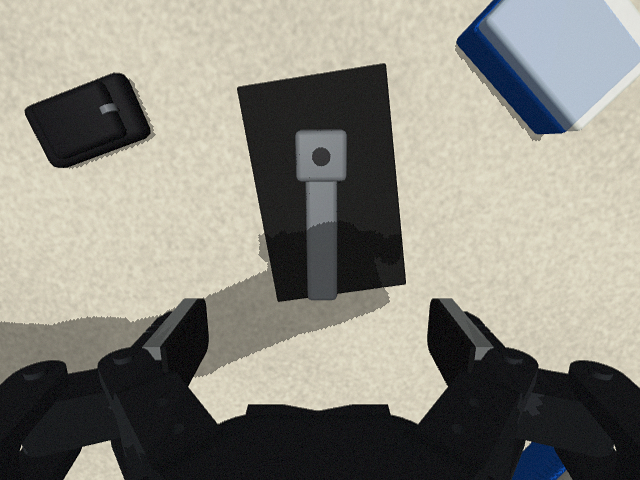

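The wrist view shows the scanner's head at (297–347, 130–181). Its grip is centred on column 321.5 and ends at row 299, and the scanner points up the image. I'll measure it from this view.

```bash
python3 - <<'E'
from h import *
im=cv2.imread("pics/w1.png"); cm=cam("wrist")
print("TCP down px",proj([[483.2,-263.6,32]],cm))
f=plane([[322,130.5]],40,cm)[0]; hb=plane([[322,181]],40,cm)[0]; t=plane([[322,299]],32,cm)[0]
u=(f-t)[:2]; L=np.linalg.norm(u); u/=L; print("len",L,"ang",np.degrees(np.arctan2(u[1],u[0])), "org from front",f[:2]-75*u,"from tail",t[:2]+90*u,"head",np.linalg.norm(f-hb))
m=plane([[238,87],[386,64],[406,285],[278,301]],4,cm)[:,:2]; print("mat",m.mean(0),np.linalg.norm(m-np.roll(m,1,0),axis=1)); d=m[0]+m[1]-m[2]-m[3]; print(np.degrees(np.arctan2(d[1],d[0])))
E
```

```text
TCP down px [[317.73139626 215.25879196]]
len 160.6867028764643 ang 50.61625107043924 org from front [ 486.7863022  -265.46190993] from tail [ 489.52313802 -262.12810404] head 43.214297283922086
mat [ 502.06404968 -256.39229918] [217.39358574 137.96048614 218.56393792 138.44282341]
58.70694430379886
```

Emit:
nudge_tcp(
  steps=[
    [[2.8, 3.2, 36, 0, 0, 0, 70], [0, 0, 36, 0, 0, 0, 70], [0, 0, 36, 0, 0, 0, 70], [0, 0, 36, 0, 0, 0, 70], [0, 0, 36, 0, 0, 0, 70], [0, 0, 25, 0, 0, 0, 70], [0, 0, 20, 0, 0, 0, 70], [0, 0, 0, 0, 0, 0, 70]],
  ],
)

```text
clock: 2.55
eef_pos: [485.9, -262.5, 3.8]
tool_rot: [-3.137, 0.002, 0.881]
force: [0.1, 1.6, 0.5]
width: 69.7
gripper_force: 0.0
```

```bash
python3 - <<'E'
from h import *
want([487.5,-263.5,6.5],[np.pi,0,0.883])
E
```

```text
at [ 485.9 -262.5    3.8] [-3.137e+00  2.000e-03  8.810e-01] go tool [ 0.3  1.9 -2.7] rot [-0.005  0.002 -0.002]
```

Emit:
nudge_tcp(
  steps=[
    [[0.5, 2, -2, 0, 0, 0, 70], [0, 0, 0, 0, 0, 0, 50], [0, 0, 0, 0, 0, 0, 20], [0, 0, 0, 0, 0, 0, 20], [0, 0, 0, 0, 0, 0, 20], [0, 0, 0, 0, 0, 0, 20], [0, 0, 0, 0, 0, 0, 20], [0, 0, 0, 0, 0, 0, 20]],
  ],
)

```text
clock: 3.35
eef_pos: [490.1, -264.6, 9.7]
tool_rot: [3.14, -0.0, 0.882]
force: [-0.6, 0.8, 6.6]
width: 28.8
gripper_force: 61.5
```

Emit:
nudge_tcp(
  steps=[
    [[0, 0, -20, 0, 0, 0, 20], [0, 0, -25, 0, 0, 0, 20], [0, 0, -25, 0, 0, 0, 20], [0, 0, -20, 0, 0, 0, 20], [0, 0, 0, 0, 0, 0, 20]],
  ],
)

```text
clock: 3.85
eef_pos: [491.3, -265.3, 101.2]
tool_rot: [3.136, -0.001, 0.882]
force: [0.8, 0.6, -1.7]
width: 28.6
gripper_force: 60.5
```

Emit:
nudge_tcp(
  steps=[
    [[35.4, -10.8, 0, 0, 0, 0, 20], [35.4, -10.8, 0, 0, 0, 0, 20], [35.4, -10.8, 0, 0, 0, 0, 20], [35.4, -10.8, 0, 0, 0, 0, 20], [35.4, -10.8, 0, 0, 0, 0, 20], [35.4, -10.8, 0, 0, 0, 0, 20]],
  ],
)

```text
clock: 4.45
eef_pos: [574.1, -57.6, 97.3]
tool_rot: [-3.14, 0.001, 0.883]
force: [0.7, 1.1, -2.1]
width: 29.0
gripper_force: 60.5
```

Emit:
nudge_tcp(
  steps=[
    [[0, 0, 0, 0, 0, -0.133, 20], [0, 0, 0, 0, 0, -0.133, 20], [0, 0, 0, 0, 0, -0.133, 20], [0, 0, 0, 0, 0, -0.133, 20], [0, 0, 0, 0, 0, -0.133, 20], [0, 0, 0, 0, 0, -0.133, 20], [0, 0, 0, 0, 0, -0.133, 20], [0, 0, 0, 0, 0, 0, 20], [0, 0, 0, 0, 0, 0, 20]],
  ],
)

```text
clock: 5.35
eef_pos: [573.9, -59.2, 97.6]
tool_rot: [-3.141, -0.001, 1.81]
force: [0.0, 1.2, -1.3]
width: 28.8
gripper_force: 60.4
```

```bash
python3 - <<'E'
from h import *
want([576,-26,68],[np.pi,0,1.815])
im=eyes.get_image("wrist"); cv2.imwrite("pics/w2.png",im)
E
```

```text
at [573.9 -59.2  97.6] [-3.141e+00 -1.000e-03  1.810e+00] go tool [31.7 10.  29.6] rot [-0.001 -0.001 -0.005]
```

View pics/w2.png

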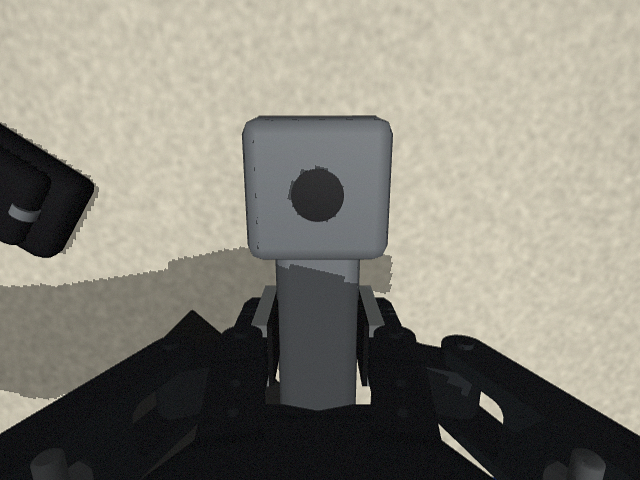

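The scanner sits straight in the grip, with its head centred on column 317. I'll refine the label and handle from the two fixed views.

```bash
python3 - <<'E'
from h import *
T=cam("top");S=cam("scene")
P=lambda c:c[0]@np.c_[c[1],c[2]]
ti=cv2.imread("pics/top0.png");si=cv2.imread("pics/scene0.png")
def lab(im,r,n):
    g=cv2.cvtColor(im,cv2.COLOR_BGR2GRAY)[r[1]:r[3],r[0]:r[2]]; g=cv2.resize(g,None,fx=4,fy=4,interpolation=cv2.INTER_CUBIC)
    m=cv2.morphologyEx((g>105).astype(np.uint8),cv2.MORPH_CLOSE,np.ones((21,21))); m=cv2.morphologyEx(m,cv2.MORPH_OPEN,np.ones((13,13)))
    c=rect(m); q=cv2.minAreaRect(c); print(n,q); return np.array(q[0])/4+r[:2]-0.375
a=lab(ti,(258,250,277,286),"t"); b=lab(si,(364,232,385,268),"s"); print(a,b)
def tri(a,b):
    X=cv2.triangulatePoints(P(T),P(S),np.array(a,float).reshape(2,1),np.array(b,float).reshape(2,1)); X=(X[:3]/X[3]).ravel(); return X, np.abs(proj(X,T)-a).max()
print("label tri",tri(a,b),"planes",plane([a],80,T),plane([b],80,S))
h=np.array([262,169])/2.8+[145,210]; print("handle",tri(h,[408.5,229.5]),plane([h],175.5,T),plane([[408.5,229.5]],175.5,S))
for k in((103.7,508.7,248.9),): 
    c,s=np.cos(np.radians(k[0])),np.sin(np.radians(k[0])); print([proj([k[1]+c*x,k[2]+s*x,z],q).round(1) for x,z in((-107,80),(-50,175.5)) for q in(T,S)])
v=np.hstack([cv2.resize(ti[215:335,225:305],None,fx=4.8,fy=4.8,interpolation=cv2.INTER_CUBIC),cv2.resize(si[190:310,350:430],None,fx=4.8,fy=4.8,interpolation=cv2.INTER_CUBIC)]); cv2.imwrite("pics/crop2.png",v)
E
```

```text
t ((69.0, 15.0), (30.0, 12.0), 90.0)Traceback (most recent call last):
  File "<stdin>", line 9, in <module>
  File "<stdin>", line 8, in lab
  File "h.py", line 17, in rect
    c=max(cs,key=cv2.contourArea); return c[:,0,:]
ValueError: max() iterable argument is empty
```

```bash
python3 - <<'E'
from h import *
ti=cv2.imread("pics/top0.png");si=cv2.imread("pics/scene0.png")
v=np.hstack([cv2.resize(ti[215:335,225:305],None,fx=4.8,fy=4.8,interpolation=cv2.INTER_CUBIC),cv2.resize(si[190:310,350:430],None,fx=4.8,fy=4.8,interpolation=cv2.INTER_CUBIC)]); cv2.imwrite("pics/crop2.png",np.clip(v*1.4,0,255))
E
```

```text
[ WARN:0@0.056] global loadsave.cpp:1063 imwrite_ Unsupported depth image for selected encoder is fallbacked to CV_8U.
```

View pics/crop2.png

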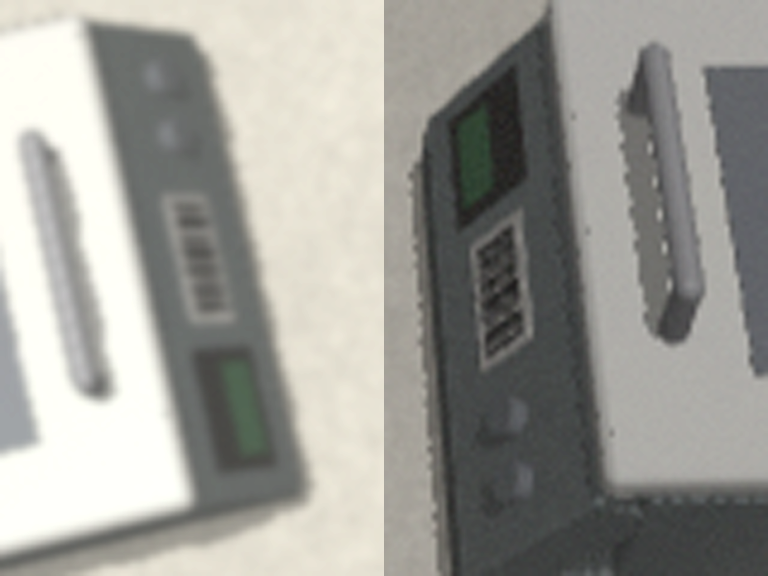

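In the top half of the crop the label centre is at (199,257) and the bar middle at (62,263). In the scene half the label is at (119,288) and the bar at (288,170).

```bash
python3 - <<'E'
from h import *
T=cam("top");S=cam("scene"); P=lambda c:c[0]@np.c_[c[1],c[2]]
for n,a,b,z in(("label",(199,257),(119,288),80),("handle",(62,263),(288,170),175.5),("hA",(33,140),(303,285),175.5),("hB",(90,388),(270,55),175.5)):
    a=np.array(a)/4.8+[225,215]-.4; b=np.array(b)/4.8+[350,190]-.4
    X=cv2.triangulatePoints(P(T),P(S),a.reshape(2,1),b.reshape(2,1)); X=(X[:3]/X[3]).ravel(); print(n,X.round(1),plane([a],z,T).round(1),plane([b],z,S).round(1))
E
```

```text
label [534.7 143.4  80.4] [[534.7 144.   80. ]] [[534.6 142.5  80. ]]
handle [520.  198.5 170.3] [[519.3 197.9 175.5]] [[523.7 198.  175.5]]
hA [575.4 211.2 175.7] [[575.5 212.1 175.5]] [[575.5 209.7 175.5]]
hB [463.7 184.9 169.4] [[463.1 184.2 175.5]] [[468.5 184.2 175.5]]
```

Emit:
nudge_tcp(
  steps=[
    [[11, 3.3, 10, 0, 0, 0, 20], [11, 3.3, 10, 0, 0, 0, 20], [10.5, 3.3, 9.6, 0, 0, 0, 20], [0, 0, 0, 0, 0, 0, 20], [0, 0, 0, 0, 0, 0, 20], [0, 0, 0, 0, 0, 0, 20]],
  ],
)

```text
clock: 6.0
eef_pos: [576.4, -25.5, 68.8]
tool_rot: [3.142, 0.001, 1.813]
force: [0.3, -0.5, -1.8]
width: 28.7
gripper_force: 60.4
```

```bash
python3 - <<'E'
from h import *
want([576.2,-25.5,67.7],[np.pi,0,1.812])
cv2.imwrite("pics/w3.png",np.hstack([eyes.get_image("top")[200:380,140:460],eyes.get_image("scene")[150:330,200:520]]))
E
```

```text
at [576.4 -25.5  68.8] [3.142e+00 1.000e-03 1.813e+00] go tool [ 0.1 -0.1  1.1] rot [0.    0.001 0.001]
```

View pics/w3.png

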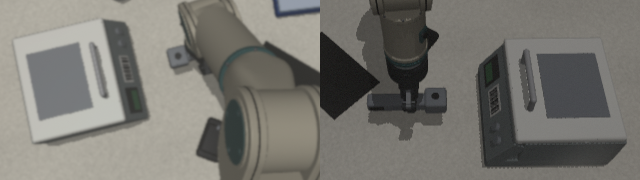

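The scanner head points at the label in both views. I'll hold there, then go back.

Emit:
nudge_tcp(
  steps=[
    [[0, 0, 1, 0, 0, 0, 20], [0, 0, 0, 0, 0, 0, 20], [0, 0, 0, 0, 0, 0, 20], [0, 0, 0, 0, 0, 0, 20], [0, 0, 0, 0, 0, 0, 20], [0, 0, 0, 0, 0, 0, 20], [0, 0, 0, 0, 0, 0, 20], [0, 0, 0, 0, 0, 0, 20], [0, 0, 0, 0, 0, 0, 20], [0, 0, 0, 0, 0, 0, 20], [0, 0, 0, 0, 0, 0, 20], [0, 0, 0, 0, 0, 0, 20]],
  ],
)

```text
clock: 7.3
eef_pos: [576.2, -25.1, 67.7]
tool_rot: [-3.142, -0.0, 1.814]
force: [-0.0, 0.2, -1.2]
width: 28.9
gripper_force: 60.4
```

Emit:
nudge_tcp(
  steps=[
    [[0, 0, 0, 0, 0, 0, 20], [-11, -3, -10, 0, 0, 0, 20], [-11, -3, -10, 0, 0, 0, 20], [-11, -3, -10, 0, 0, 0, 20], [0, 0, 0, 0, 0, 0.133, 20], [0, 0, 0, 0, 0, 0.133, 20], [0, 0, 0, 0, 0, 0.133, 20], [0, 0, 0, 0, 0, 0.133, 20], [0, 0, 0, 0, 0, 0.133, 20], [0, 0, 0, 0, 0, 0.133, 20], [0, 0, 0, 0, 0, 0.133, 20], [0, 0, 0, 0, 0, 0, 20]],
  ],
)

```text
clock: 8.5
eef_pos: [575.7, -60.4, 98.7]
tool_rot: [3.14, -0.0, 0.881]
force: [-0.6, 0.2, -1.4]
width: 28.8
gripper_force: 60.4
```

Emit:
nudge_tcp(
  steps=[
    [[-33, 9, 0, 0, 0, 0, 20], [-33, 9, 0, 0, 0, 0, 20], [-33, 9, 0, 0, 0, 0, 20], [-33, 9, 0, 0, 0, 0, 20], [-33, 9, 0, 0, 0, 0, 20], [-33, 9, 0, 0, 0, 0, 20], [0, 0, 0, 0, 0, 0, 20], [0, 0, 0, 0, 0, 0, 20]],
  ],
)

```text
clock: 9.3
eef_pos: [490.9, -248.2, 98.2]
tool_rot: [3.141, -0.0, 0.882]
force: [1.3, 0.5, -1.3]
width: 28.9
gripper_force: 60.4
```

```bash
python3 - <<'E'
from h import *
want([502,-255.5,10],[np.pi,0,.883])
E
```

```text
at [ 490.9 -248.2   98.2] [ 3.141 -0.     0.882] go tool [ 1.4 13.2 88.3] rot [ 0.001 -0.    -0.001]
```

Emit:
nudge_tcp(
  steps=[
    [[1.4, 6.6, 20, 0, 0, 0, 20], [0, 6.6, 25, 0, 0, 0, 20], [0, 0, 20, 0, 0, 0, 20], [0, 0, 12, 0, 0, 0, 20], [0, 0, 6, 0, 0, 0, 20], [0, 0, 2, 0, 0, 0, 20], [0, 0, 2, 0, 0, 0, 20], [0, 0, 0, 0, 0, 0, 20]],
  ],
)

```text
clock: 10.1
eef_pos: [502.9, -253.9, 11.3]
tool_rot: [3.141, -0.0, 0.883]
force: [0.2, 0.3, -0.7]
width: 28.6
gripper_force: 60.5
```

Emit:
nudge_tcp(
  steps=[
    [[0, 0, 1, 0, 0, 0, 20], [0, 0, 1, 0, 0, 0, 20], [0, 0, 0, 0, 0, 0, 20]],
  ],
)

```text
clock: 10.4
eef_pos: [502.9, -254.1, 9.7]
tool_rot: [3.14, -0.0, 0.883]
force: [-1.6, 0.9, 4.5]
width: 28.7
gripper_force: 61.1
```

Emit:
nudge_tcp(
  steps=[
    [[0, 0, 0, 0, 0, 0, 36], [0, 0, 0, 0, 0, 0, 45], [0, 0, 0, 0, 0, 0, 60], [0, 0, 0, 0, 0, 0, 60], [0, 0, 0, 0, 0, 0, 60], [0, 0, -15, 0, 0, 0, 60], [0, 0, -30, 0, 0, 0, 60], [0, 0, -40, 0, 0, 0, 60], [0, 0, -40, 0, 0, 0, 60], [0, 0, -40, 0, 0, 0, 60], [0, 0, -40, 0, 0, 0, 60], [0, 0, 0, 0, 0, 0, 60]],
  ],
)

```text
clock: 11.6
eef_pos: [505.8, -255.3, 220.5]
tool_rot: [3.13, -0.003, 0.883]
force: [0.0, -0.7, 0.3]
width: 60.1
gripper_force: 0.0
```

```bash
python3 - <<'E'
from h import *
im=eyes.get_image("wrist"); cv2.imwrite("pics/w4.png",im)
E
```

```text
(no output)
```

View pics/w4.png

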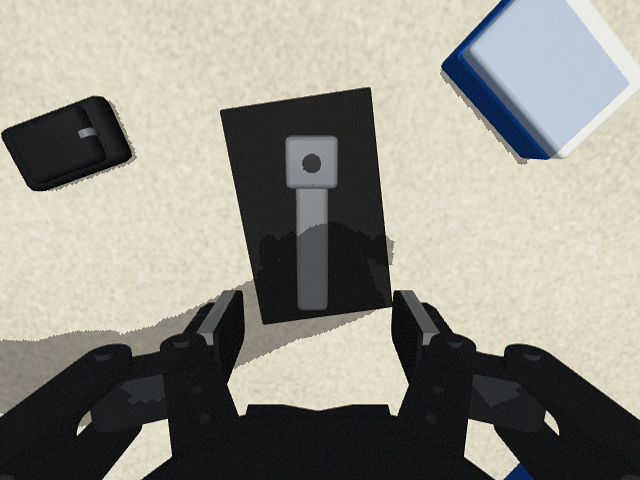

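The scanner lies flat and centred on the mat, with its head at (311,161) and tail at (312,308). Next I'll move over the handle.

Emit:
nudge_tcp(
  steps=[
    [[29.9, -23.2, -8, 0, 0, 0, 60], [29.9, -23.2, -8, 0, 0, 0, 60], [29.9, -23.2, -8, 0, 0, 0, 60], [29.9, -23.2, -8, 0, 0, 0, 60], [29.9, -23.2, -8, 0, 0, 0, 60], [29.9, -23.2, -8, 0, 0, 0, 60], [29.9, -23.2, 0, 0, 0, 0, 60], [29.9, -23.2, 0, 0, 0, 0, 60], [29.9, -23.2, 0, 0, 0, 0, 60], [29.9, -23.2, 0, 0, 0, 0, 60], [29.9, -23.2, 0, 0, 0, 0, 60], [29.9, -23.2, 0, 0, 0, 0, 60]],
  ],
)

```text
clock: 12.85
eef_pos: [514.2, 201.2, 261.0]
tool_rot: [-3.141, 0.002, 0.883]
force: [0.7, 0.2, -0.1]
width: 60.1
gripper_force: 0.0
```

Emit:
nudge_tcp(
  steps=[
    [[0, 0, 0, 0, 0, 0.1286, 60], [0, 0, 0, 0, 0, 0.1286, 60], [0, 0, 0, 0, 0, 0.1286, 60], [0, 0, 0, 0, 0, 0.1286, 60], [0, 0, 0, 0, 0, 0.1286, 60], [0, 0, 0, 0, 0, 0, 60], [0, 0, 0, 0, 0, 0, 60]],
  ],
)

```text
clock: 13.55
eef_pos: [514.6, 200.0, 261.2]
tool_rot: [3.141, 0.001, 0.243]
force: [0.4, 0.6, 0.1]
width: 59.9
gripper_force: 0.0
```

```bash
python3 - <<'E'
from h import *
want([520.3,199,157],[np.pi,0,.241]); print(ctrl.read_state()['qpos'].round(2))
cv2.imwrite("pics/w5.png",eyes.get_image("wrist"))
print("pred ends",proj([[574,212,175.5],[467,186,175.5],[520.3,199,175.5]],cam("wrist")))
E
```

```text
at [514.6 200.  261.2] [3.141e+00 1.000e-03 2.430e-01] go tool [  5.4   2.3 104.2] rot [0.    0.001 0.002]
[-0.41  0.45 -0.01  1.76  0.01  0.93 -1.76]
pred ends [[321.73955421 151.68761486]
 [320.62893481 319.07176797]
 [321.07445469 240.7787207 ]]
```

View pics/w5.png

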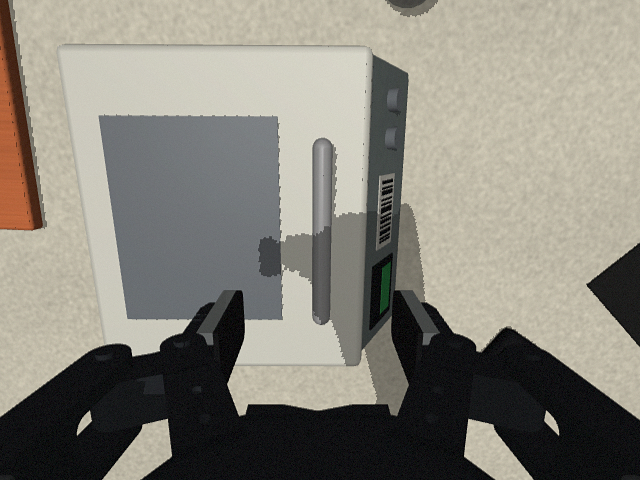

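The bar is vertical in the image at column 322, rows 138–325, so it lines up with the tool. I'll descend and grip.

Emit:
nudge_tcp(
  steps=[
    [[9, 2.5, 25, 0, 0, 0, 60], [0, 0, 30, 0, 0, 0, 60], [0, 0, 25, 0, 0, 0, 60], [0, 0, 15, 0, 0, 0, 60], [0, 0, 8, 0, 0, 0, 60], [0, 0, 0, 0, 0, 0, 60]],
  ],
)

```text
clock: 14.2
eef_pos: [524.0, 199.5, 157.8]
tool_rot: [3.141, 0.002, 0.241]
force: [-0.4, -0.3, 0.4]
width: 60.1
gripper_force: 0.0
```

Emit:
nudge_tcp(
  steps=[
    [[0, 0, 0, 0, 0, 0, 30], [0, 0, 0, 0, 0, 0, 15], [0, 0, 0, 0, 0, 0, 0], [0, 0, 0, 0, 0, 0, 0], [0, 0, 0, 0, 0, 0, 0], [0, 0, 0, 0, 0, 0, 0], [0, 0, 0, 0, 0, 0, 0], [0, 0, 0, 0, 0, 0, 0]],
  ],
)

```text
clock: 15.0
eef_pos: [525.0, 199.9, 159.2]
tool_rot: [-3.142, -0.001, 0.24]
force: [0.3, -0.8, 4.5]
width: 9.6
gripper_force: 58.8
```

Emit:
nudge_tcp(
  steps=[
    [[0, -4, -11.3, 0, 0, 0, 0], [0, -4.7, -11.1, 0, 0, 0, 0], [0, -5.5, -10.7, 0, 0, 0, 0], [0, -6.1, -10.3, 0, 0, 0, 0], [0, 0, 0, 0, 0, 0, 0]],
  ],
)

```text
clock: 15.5
eef_pos: [520.4, 219.2, 203.8]
tool_rot: [3.14, -0.002, 0.24]
force: [3.9, -3.9, -3.3]
width: 9.7
gripper_force: 58.4
```

Emit:
nudge_tcp(
  steps=[
    [[0, -6.8, -9.9, 0, 0, 0, 0], [0, -7.5, -9.5, 0, 0, 0, 0], [0, -8, -8.9, 0, 0, 0, 0], [0, -8.6, -8.4, 0, 0, 0, 0], [0, -9.1, -7.8, 0, 0, 0, 0], [0, -9.7, -7.2, 0, 0, 0, 0], [0, -10, -6.5, 0, 0, 0, 0], [0, -10.5, -5.9, 0, 0, 0, 0], [0, 0, 0, 0, 0, 0, 0], [0, 0, 0, 0, 0, 0, 0], [0, 0, 0, 0, 0, 0, 0]],
  ],
)

```text
clock: 16.6
eef_pos: [505.1, 282.2, 268.3]
tool_rot: [3.134, -0.001, 0.236]
force: [3.4, -11.1, 11.2]
width: 9.8
gripper_force: 58.7
```

```bash
python3 - <<'E'
from h import *
s=ctrl.read_state(); d=s['eef_pos']-[525,199.9,159.2]; xh=np.array([-.239,.971]); b=d[:2]@xh; h=d[2]
print(b,h,np.degrees(np.arctan2(55.5+h,175-b))-17.6, np.hypot(55.5+h,175-b))
cv2.imwrite("pics/w6.png",np.hstack([eyes.get_image("top")[180:380,120:420],eyes.get_image("scene")[120:320,300:600]]))
E
```

```text
84.63827444100168 109.0887943636954 43.632551218023046 187.762383549247
```

View pics/w6.png

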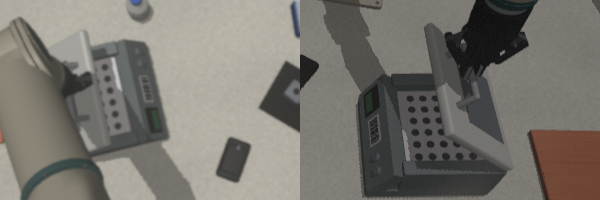

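The lid is propped open by the fingers at roughly 45°. In the scene crop its front edge runs from (430,25) to (441,132). I'll work out the angle from those corners.

```bash
python3 - <<'E'
from h import *
im=cv2.imread("pics/w6.png")[:,300:]; cm=cam("scene"); K,Rm,t=cm; C=-Rm.T@t
g=cv2.GaussianBlur(im,(3,3),0).max(2)
for y in (60,100,125): print(y,[int(v) for v in g[y,115:160]])
for x in (125,135,143): print(x,[int(v) for v in g[10:40,x]], [int(v) for v in g[115:150,x]])
xh=np.array([-.2385,.971,0]); yh=np.array([-.971,-.2385,0]); hinge=np.array([508.7,248.3,120])+125*xh
def cut(px,yo):
    d=Rm.T@np.linalg.inv(K)@np.array([px[0],px[1],1.]); n=yh; P=C+d*(((hinge+yo*yh)-C)@n/(d@n)); v=P-hinge
    f=-v@xh; h=v[2]; return np.round([f,h,np.hypot(f,h),np.degrees(np.arctan2(h,f))],1)
print("expected r",np.hypot(209,20),np.hypot(209,0),"ang off top",np.degrees(np.arctan2(20,209)))
for px,yo in(((430,145),120),((441,252),-120),((427,147),120),((437,256),-120)): print(px,cut(px,yo))
E
```

```text
60 [129, 127, 126, 126, 126, 125, 125, 127, 128, 129, 128, 126, 125, 124, 107, 82, 72, 75, 77, 78, 79, 81, 83, 84, 82, 79, 78, 78, 78, 78, 77, 78, 77, 77, 78, 77, 77, 78, 74, 57, 36, 26, 24, 24, 24]
100 [85, 86, 86, 83, 71, 57, 48, 44, 43, 45, 55, 73, 85, 87, 87, 87, 82, 70, 57, 48, 44, 46, 57, 76, 92, 99, 104, 109, 113, 118, 125, 129, 127, 121, 118, 117, 117, 117, 116, 117, 117, 116, 115, 111, 105]
125 [85, 88, 88, 88, 89, 89, 88, 88, 88, 87, 87, 87, 87, 89, 90, 89, 89, 89, 90, 91, 90, 89, 88, 88, 87, 88, 84, 77, 81, 92, 99, 104, 108, 113, 119, 125, 129, 127, 122, 118, 117, 116, 117, 117, 117]
125 [123, 124, 125, 126, 124, 123, 124, 125, 124, 123, 123, 124, 125, 124, 118, 104, 88, 78, 74, 75, 76, 78, 80, 83, 84, 86, 91, 96, 103, 110] [89, 82, 63, 43, 36, 36, 36, 41, 58, 77, 87, 89, 88, 84, 72, 57, 47, 46, 54, 69, 82, 87, 88, 87, 87, 86, 86, 85, 83, 83, 84, 86, 87, 87, 87]
135 [127, 126, 125, 126, 126, 125, 125, 124, 123, 123, 124, 125, 125, 124, 119, 108, 94, 83, 78, 77, 78, 79, 79, 79, 79, 80, 80, 81, 82, 82] [88, 88, 85, 77, 69, 66, 72, 82, 88, 90, 90, 91, 91, 91, 91, 91, 91, 91, 91, 91, 91, 90, 90, 90, 90, 90, 89, 88, 87, 86, 86, 87, 88, 88, 88]
143 [126, 126, 126, 127, 127, 127, 126, 127, 127, 127, 127, 126, 124, 124, 124, 124, 124, 125, 126, 126, 125, 123, 118, 106, 95, 84, 76, 74, 77, 78] [99, 98, 97, 96, 94, 92, 91, 89, 87, 83, 81, 80, 78, 73, 67, 60, 54, 49, 46, 52, 68, 83, 88, 88, 84, 68, 47, 37, 35, 35, 36, 44, 63, 82, 89]
expected r 209.95475703112803 209.0 ang off top 5.466205038735739
(430, 145) [138.9 142.5 199.   45.7]
(441, 252) [160.6 154.8 223.1  43.9]
(427, 147) [143.5 137.2 198.6  43.7]
(437, 256) [164.  142.1 217.   40.9]
```

```bash
python3 - <<'E'
from h import *
cm=cam("scene"); K,Rm,t=cm; C=-Rm.T@t
xh=np.array([-.2385,.971,0]); hinge=np.array([508.7,248.3,120])+125*xh
p=lambda v:np.array([-(v@xh),v[2]])
def th(px,r):
    d=p(Rm.T@np.linalg.inv(K)@np.array([px[0],px[1],1.])); c=p(C-hinge); k=np.roots([d@d,2*c@d,c@c-r*r]); return [np.degrees(np.arctan2(*(c+x.real*d)[::-1])).round(1) if abs(x.imag)<1e-6 else (x.imag,) for x in k]
for px in((429.5,180),(437.5,220),(443.5,245)): print(px,th(px,209))
# wrist camera brightness not needed; handle bar check from TCP radius
s=ctrl.read_state(); A=R.from_euler('xyz',s['tool_rot']).as_matrix(); g=s['eef_pos']-18.7*A[:,2]; q=p(g-hinge); print("grasp",q,np.hypot(*q),np.degrees(np.arctan2(q[1],q[0]))-17.6,s['force'])
E
```

```text
(429.5, 180) [np.float64(-80.9), np.float64(43.1)]
(437.5, 220) [np.float64(-81.2), np.float64(43.2)]
(443.5, 245) [np.float64(-82.0), np.float64(43.8)]
grasp [ 91.13942566 166.98094578] 190.2341482574744 43.77396402870398 [  3.01373961 -12.10219938  11.05047712]
```

Emit:
nudge_tcp(
  steps=[
    [[0, -1.8, -2, 0, 0, 0, 0], [0, -1.8, -2, 0, 0, 0, 0], [0, 0, 0, 0, 0, 0, 0], [0, 0, 0, 0, 0, 0, 0], [0, 0, 0, 0, 0, 0, 0], [0, 0, 0, 0, 0, 0, 0], [0, 0, 0, 0, 0, 0, 0], [0, 0, 0, 0, 0, 0, 0], [0, 0, 0, 0, 0, 0, 0]],
  ],
)

```text
clock: 17.6
eef_pos: [503.9, 287.0, 271.1]
tool_rot: [3.136, -0.001, 0.237]
force: [4.5, -8.2, 4.4]
width: 10.0
gripper_force: 58.9
```

```bash
python3 - <<'E'
from h import *
im=eyes.get_image("scene"); g=cv2.GaussianBlur(im,(3,3),0).max(2)
cm=cam("scene"); K,Rm,t=cm; C=-Rm.T@t
xh=np.array([-.2385,.971,0]); hinge=np.array([508.7,248.3,120])+125*xh
p=lambda v:np.array([-(v@xh),v[2]])
def th(px,r=209):
    d=p(Rm.T@np.linalg.inv(K)@np.array([px[0],px[1],1.])); c=p(C-hinge); k=np.roots([d@d,2*c@d,c@c-r*r]); return max(np.degrees(np.arctan2(*(c+x.real*d)[::-1])) for x in k)
print([int(v) for v in g[180,422:436]],[int(v) for v in g[220,432:445]])
for x in range(428,434): print(x,round(th((x,180)),1))
s=ctrl.read_state(); q=p(s['eef_pos']+[0,0,18.7]-hinge); print(np.hypot(*q),np.degrees(np.arctan2(q[1],q[0]))-17.6,s['force'],s['eef_pos'],s['gripper_force'])
# bystanders and scanner: change against first picture
a=cv2.imread("pics/top0.png"); b=eyes.get_image("top")
for n,(x0,y0,x1,y1) in dict(mouse=(330,310,378,368),bottle=(240,165,275,205),tip=(405,168,475,222)).items(): print(n,np.abs(a[y0:y1,x0:x1].astype(int)-b[y0:y1,x0:x1]).mean().round(1))
E
```

```text
[127, 128, 128, 128, 126, 125, 126, 127, 127, 127, 117, 92, 75, 75] [71, 59, 49, 43, 43, 53, 69, 83, 83, 77, 83, 95, 103]
428 42.3
429 42.8
430 43.3
431 43.8
432 44.4
433 44.9
190.47214108268153 45.463933913634214 [ 4.56770246 -7.96712488  3.78194615] [503.90439133 286.95966956 271.10830572] 58.901923298835754
mouse 10.1
bottle 11.3
tip 12.4
```

```bash
python3 -c "
from cell import ctrl, eyes, order
print(order.finish_job())"
```

```text
the job is handed in; nothing more can be done
None
```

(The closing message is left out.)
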